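Slide a brass blank out over the end of the ledge

TASK

Push the swinging stop bar fully out of the way, so that it points straight out past the open end of the ledge, and only then push the flat brass blank along the ledge until its front edge overhangs that end by about 40 mm, so that the next person can take it by its edge. The blank stays lying flat on the ledge and roughly square to it. Grasp and lift nothing: only push, and leave everything else where it stands.

Things in the scene. Friction and masses are not known exactly. Their poses are not given: they have to be found in the camera images.
- ledge: Fixed dark wood block, the ledge: 130 mm (its x) by 380 mm (its y), flat top 60 mm above its origin, the centre of its underside on the bench. Its y runs lengthwise to the open end at y = +190 mm (robot's left), its x points away from the robot. A steel fence strip 12 mm wide and 12 mm high runs along the top's far side, inner face at x = +53 mm. A near-side bracket carries the stop bar.
- ledge_end (a point): Middle of the top edge of the ledge's open end, on the ledge's top surface; axes as ledge.
- stop (a joint): Swing angle (rad) of the flat steel stop bar. 0: straight across the ledge, along the ledge's +x. Grows as the free end swings out over the open end, anticlockwise from above; 1.57: points straight out along the ledge's +y, clear of the blank's way; end stop at 1.75. Starts at 0 to 0.3; light friction (0.06 N m), stays where left.
- stop_pivot (a point): Point on the stop bar's upright pivot axis: 85 mm to the near side (-x) of the ledge's middle line, 15 mm short of its open end, 10 mm above the ledge's top. The bar is 115 mm long from this axis and 12 mm wide, its underside 5 mm and its top 15 mm above the ledge's top.
- stop_pin (a point): Centre of the top of the round upright pin, 12 mm thick, on the stop bar's free end, 106 mm from the pivot axis; its top is 37 mm above the ledge's top.
- blank: Loose flat brass sheet blank, 90 mm (its x, across the ledge) by 120 mm (its y, along the ledge) by 5 mm thick, 0.3 to 0.6 kg, lying flat on the ledge against or within 20 mm of the fence. Origin: centre of its underside. It tips off the ledge if it overhangs by 60 mm.
- blank_lead (a point): Middle of the lower front edge of the blank, the edge towards the open end, 60 mm from the blank's origin along its y.
- plug: Bystander: small upright steel dent plug, 28 mm wide, 40 mm high, on the ledge near its closed end. Origin: centre of its underside.
- pot: Bystander: white jar with white lid, 68 mm wide, 75 mm high, beyond the ledge. Origin: centre of its underside.
- can: Bystander: dark can, 54 mm wide, 100 mm high, beyond the ledge. Origin: centre of its underside.
- bin: Bystander: open green bin, 100 by 140 mm, 50 mm high, beyond the ledge. Origin: centre of its underside.
- mallet: Bystander: mallet about 220 mm long lying on the bench between the robot and the ledge. Origin: about its middle, on the bench.
- ferrule: Bystander: short brass tube, 34 mm wide, 30 mm high, upright on the bench between the robot and the ledge. Origin: centre of its underside.
- driver: Bystander: screwdriver about 180 mm long with a blue handle, lying on the bench past the ledge's closed end. Origin: about its middle, on the bench.
There are look-alikes about, which are no part of the job. There is more than one size of the blank; the job needs the middle-sized.

How it is judged:
By the outcome, as a careful person would: the job done as asked, in the order asked, and still so for the second after the job is handed in, with the robot touching nothing.
It also fails if it takes over 51 s, if anything falls off the work surface, if the arm or the gripper's body presses on something with over 40 N, if the wrist force passes 120 N, or if a joint passes its speed limit or range.

ROBOT

A 6-joint arm with a two-finger parallel gripper is mounted at the origin on the work surface. World frame = base frame: x ahead of the robot, y to its left, z up, the work surface at z = 0. Lengths are in m, angles in rad, forces in N, time in s.
With the tool pointing down it reaches from about 0.4 to 0.825 m from the base axis. Payload 7 kg.
Tool frame: the origin (TCP) lies midway between the tips of the shut fingers; the grasp point (between the pads) lies 19 mm behind it; z points along the fingers, y is the line along which they close (so a half turn about z gives the same grasp; the last joint's range is limited). The gripper opens to 88 mm and grips with 3 to 60 N. Pads are 19 mm wide; open, the fingers measure 130 mm over their backs; the gripper's body (78 mm by 193 mm) begins 47 mm behind the grasp point.
Start: joints at [-0.924, 0.359, 0.012, 0, -1.224, -0.288], TCP at [0.237, -0.632, 0.227] pointing down, gripper open.
Joint ranges: [-3.07, 3.07], [-1.43, 2.12], [-1.02, 1.25], [-3.03, 1.67], [-3.05, -0], [-3.03, 3.03]. Speed limits (rad/s): [2.39, 2.39, 3.01, 3.14, 3.14, 3.14].

INTERFACE

Orientations are given as [roll, pitch, yaw] about the fixed x, y, z axes, in that order (R = Rz(yaw) Ry(pitch) Rx(roll)).
In Python, from station import arm gives the robot as it stands.
- The arm moves only by the tool servo_tool, never from a script. Its argument "deltas" is a list of rows, each a list of 7 numbers: the closure, from -1 (fully open) to 1 (shut), then the shift along the tool's x, y, z in mm, then the turn, a rotation vector about the tool's x, y, z in degrees. In form: [[gripper, x, y, z, ax, ay, az], ...]. A call has 1 to 20 rows; each row shifts and turns the commanded pose from where the row before left it, along the tool's axes as they then stand; what a row does not reach is not made up. A row lasts 1/12 s, in which the tool goes at most 41.7 mm and 7.16 degrees, less where a joint would pass 70% of its speed; a pose out of reach is approached as far as the arm can. A call is refused whole if a number of a shift passes 41.7 or a number of a turn 7.16, either way. A call with a gripper value outside its range is refused whole. The fingers move at their own pace and stop on an object; "squeeze" is the grip in N (left out, the last holds). Time passes only in rows, so rows that do not move let the fingers close. It gives the time, the measured TCP pose, the force, the opening and the grip force at its end, in the units of the state.
- arm.get_state(): the state, without advancing time (a new reading comes with each control period).
- arm.grab_frame(name): name is "side" or "top"; returns a dict with "color" (480x640x3 uint8, red, green, blue), "K" (3x3 intrinsics, pixels), "position" and "orientation" of the camera in the world. Camera axes: x right, y down, z forward; pixel columns grow to the right and rows downward; lengths in m; the calibration is good to about 2 mm. A picture is of the moment at which its call begins. There is no depth.
- arm.job_done(): hands the job in; it is judged then, once.
Trained networks look in a picture, given as the dict that the camera call returned (one of the last four; its "shot" number tells which), for a name from the list of things; names that differ only in an ending like _2 or _b are one class to them, and where a whole thing is asked for, a point or a joint stands for the part that bears it (a point fixed in the world has none). Each returns a list of dicts, best first, with "conf" (0 to 1); they miss things now and then, are a little off and sometimes report something else, mostly with a low value. They report only what shows in the picture. A call takes as long as a camera call. They do not tell look-alikes from the thing itself.
- arm.recognise(query, picture): "at" ([x, y, z] in m, in the coordinates of the camera as it stood for that picture, good to about 4 mm: the middle of the surface that is visible of it).
The state is a dict: "t": time; "q": joint angles; "qd": joint speeds; "joint_efforts": joint torques, N m; "eef_pos": TCP position; "ee_rot": TCP orientation; "force": force on the tool from outside, world axes, zero at the start; "moment": the same for the moment, N m; "width": finger opening in m; "gripper_force": force on a finger pad.
Only numpy, scipy, OpenCV 4.12 (cv2) and the standard library are available. Lean on these libraries where they do the work, as an engineer would, in place of code of your own. Each camera call takes 0.05 s, during which the arm holds its last target. There are 200 camera calls.

## Working session

There is one attempt and no reset: what is moved stays moved. The work goes in short steps, Python scripts to look and compute and a tool call to move; the robot and the scene stay as the last step left them, time stands still between calls to the robot, and variables do not carry over. Pictures are saved under pics/ and viewed, at most 13 in all, crops included, and the job is handed in when it is done.

Besides the shell and the picture viewer there is one more tool, called after "Emit:" as name([rows], argument=value, ...), one row to a line, values as JSON. servo_tool: Moves the arm, as the interface text tells. Its arguments: {"type":"object","properties":{"deltas":{"type":"array","items":{"type":"array","items":{"type":"number"}}},"squeeze":{"type":"number"}},"required":["deltas"]}

```bash
mkdir -p pics; cat > h.py <<'E'
import numpy as np, cv2
from scipy.spatial.transform import Rotation as R
from station import arm
def Rm(o):
    o=np.array(o); return o if o.shape==(3,3) else (R.from_euler('xyz',o).as_matrix() if o.size==3 else R.from_quat(o).as_matrix())
def w(f,p): return Rm(f['orientation'])@np.array(p)+np.array(f['position'])
def ray(f,u,v,z):
    d=Rm(f['orientation'])@np.linalg.inv(f['K'])@[u,v,1]; p=np.array(f['position']); return p+d*(z-p[2])/d[2]
def px(f,P):
    c=Rm(f['orientation']).T@(np.array(P)-f['position']); q=np.array(f['K'])@c; return (q[:2]/q[2]).round(0)
def save(f,n): cv2.imwrite('pics/'+n,f['color'][:,:,::-1])
E
python3 - <<'E'
from h import *
for n in('top','side'):
    f=arm.grab_frame(n); save(f,n+'1.png'); print(n,f['position'],f['orientation'])
    for q in('ledge','blank','blank_lead','stop','stop_pin','stop_pivot','plug','mallet'):
        try:
            for d in arm.recognise(q,f)[:4]:
                P=w(f,d['at']); print(q,round(d['conf'],2),P.round(3),px(f,P))
        except Exception as e: print(q,e)
print(arm.get_state())
E
```

```text
top [ 0.41891079 -0.02969114  0.91816699] [-2.98338711 -0.02747638 -1.57478425]
ledge 0.65 [ 0.581 -0.046  0.062] [308. 224.]
blank 0.83 [ 0.579 -0.008  0.059] [289. 225.]
blank 0.8 [0.6   0.346 0.004] [120. 220.]
blank 0.56 [ 0.349  0.168 -0.   ] [202. 343.]
blank 0.42 [ 0.577 -0.044  0.061] [307. 226.]
blank_lead 0.94 [ 0.579 -0.007  0.065] [288. 225.]
blank_lead 0.87 [0.594 0.348 0.006] [118. 222.]
blank_lead 0.66 [0.345 0.164 0.001] [204. 344.]
stop 0.91 [0.538 0.148 0.072] [208. 245.]
stop_pin 0.66 [0.541 0.15  0.071] [206. 243.]
stop_pivot 0.87 [ 0.585 -0.044  0.06 ] [307. 222.]
plug 0.75 [ 0.559 -0.185  0.085] [381. 233.]
mallet 0.69 [ 0.431 -0.1    0.026] [335. 300.]
mallet 0.22 [ 0.579 -0.046  0.059] [308. 225.]
side [-0.14525723  0.65800564  0.67513773] [-2.10910743  0.01798349 -2.34047817]
ledge 0.87 [0.549 0.045 0.056] [304. 263.]
blank 0.65 [ 0.347  0.168 -0.001] [332. 364.]
blank 0.65 [0.592 0.362 0.002] [160. 349.]
blank 0.63 [0.576 0.002 0.068] [310. 246.]
blank_lead 0.86 [ 0.578 -0.001  0.065] [310. 246.]
blank_lead 0.85 [0.351 0.166 0.   ] [331. 362.]
blank_lead 0.7
[... 307 characters left out ...]
.34 [0.764 0.144 0.023] [206. 256.]
{'t': 0.9, 'q': array([-9.23927980e-01,  3.58566994e-01,  1.18837061e-02, -8.38245177e-06,
       -1.22410601e+00, -2.88106776e-01]), 'qd': array([ 0.00012273,  0.0003145 ,  0.00043791, -0.00041327, -0.00062063,
       -0.00011563]), 'joint_efforts': array([ 1.49600550e-05, -5.82354355e+01,  2.93299037e+01,  7.00221106e+00,
        1.26369388e-02, -1.20458677e-05]), 'eef_pos': array([ 0.23697658, -0.63199686,  0.22657399]), 'ee_rot': array([-3.14158816e+00,  9.55524895e-06, -2.78283393e+00]), 'force': array([-0.33046473, -0.14916588,  0.55817343]), 'moment': array([ 0.05943976, -0.05153768, -0.01360823]), 'gripper_force': 0.0, 'width': 0.08777144206024741}
```

View pics/top1.png

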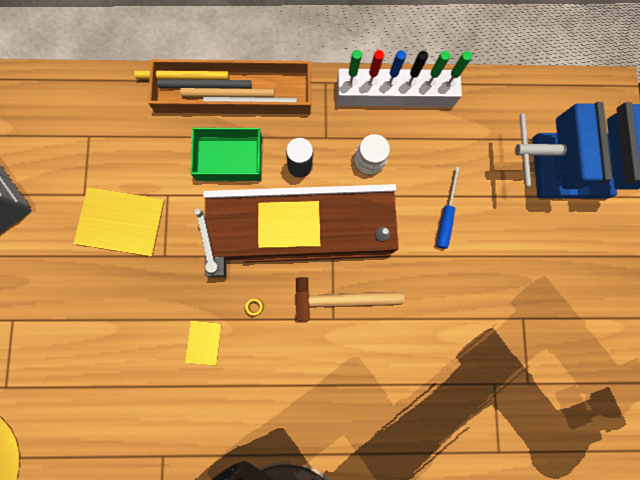

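View pics/side1.png

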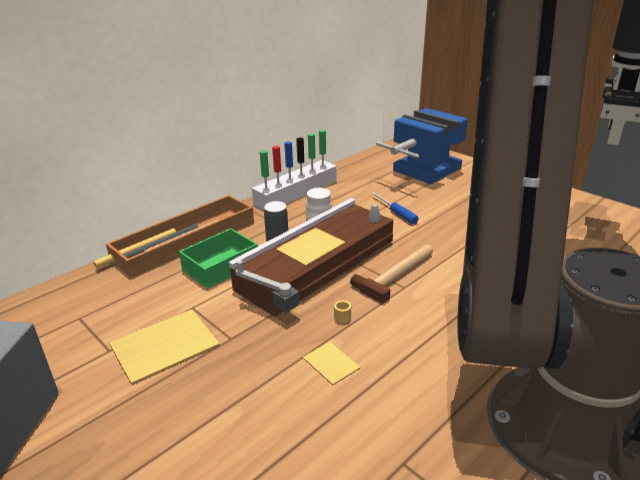

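Candidates for the blank in the top view are the large sheet at (120,222) on the bench, the small one at (203,343) on the bench, and the middle-sized one at (289,225) on the ledge. The last fits, since it lies on the ledge near the fence. The stop bar runs from its pivot at (212,267) to its pin at (199,213). I'll confirm in one enlarged crop.

```bash
python3 - <<'E'
from h import *
f=arm.grab_frame('top'); c=f['color'][165:285,185:410]; cv2.imwrite('pics/crop.png',cv2.resize(c[:,:,::-1],None,fx=3.5,fy=3.5,interpolation=cv2.INTER_CUBIC))
h=cv2.cvtColor(f['color'],cv2.COLOR_RGB2HSV); m=cv2.inRange(h,(20,90,150),(35,255,255))
n,l,s,ce=cv2.connectedComponentsWithStats(m)
for i in range(1,n):
    if s[i,4]>500:
        pts=cv2.findContours((l==i).astype('uint8'),0,2)[0][0]; b=cv2.boxPoints(cv2.minAreaRect(pts))
        z=.065 if abs(ce[i][0]-289)<10 else .002
        W=np.array([ray(f,u,v,z)[:2] for u,v in b]); print(s[i],b.round(1).tolist(),W.round(3).tolist(),'sides',np.linalg.norm(W[1]-W[0]).round(3),np.linalg.norm(W[2]-W[1]).round(3),W.mean(0))
E
```

```text
[  73  187   91   69 4572] [[72.80000305175781, 243.1999969482422], [82.0, 185.6999969482422], [163.39999389648438, 198.6999969482422], [154.1999969482422, 256.1000061035156]] [[0.551, 0.439], [0.674, 0.43], [0.646, 0.259], [0.524, 0.271]] sides 0.123 0.174 [0.5985824  0.34992028]
[ 258  201   63   47 2745] [[256.79998779296875, 202.39999389648438], [318.70001220703125, 200.60000610351562], [320.0, 245.3000030517578], [258.1000061035156, 247.10000610351562]] [[0.623, 0.055], [0.627, -0.067], [0.538, -0.069], [0.534, 0.051]] sides 0.123 0.09 [ 0.58063083 -0.00737028]
[ 185  321   37   44 1331] [[184.3000030517578, 361.8999938964844], [189.8000030517578, 319.3999938964844], [221.10000610351562, 323.3999938964844], [215.60000610351562, 365.8999938964844]] [[0.311, 0.201], [0.395, 0.193], [0.387, 0.13], [0.303, 0.138]] sides 0.084 0.064 [0.34905779 0.16563217]
[  0 418  19  62 932] [[0.0, 479.0], [0.0, 418.0], [18.0, 418.0], [18.0, 479.0]] [[0.098, 0.539], [0.209, 0.551], [0.208, 0.517], [0.098, 0.506]] sides 0.111 0.034 [0.15336024 0.52831467]
```

View pics/crop.png

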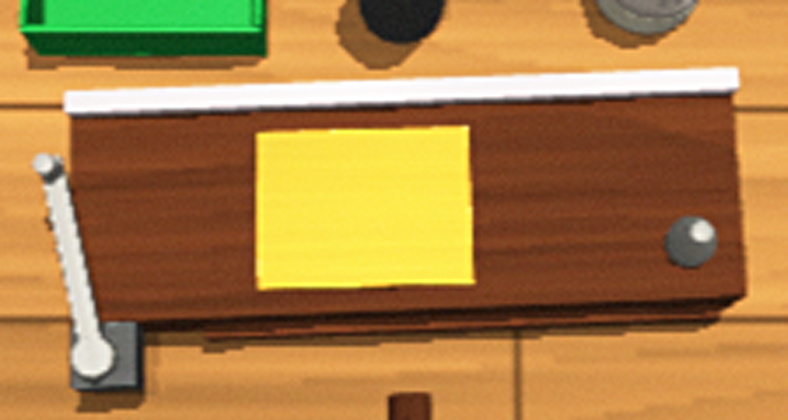

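The crop shows the blank on the ledge with its left (front) edge at crop (257,132)–(257,290). The pin top is at (47,163), the pivot at (92,356) and the plug at (692,240). The blank measures 122 x 90 mm, so it is the middle-sized one.

```bash
python3 - <<'E'
from h import *
f=arm.grab_frame('top')
def c(u,v,z): return ray(f,185+u/3.5,165+v/3.5,z)[:2]
a=c(68,92,.072);b=c(738,69,.072);d=a-b; print('fence',a,b,np.linalg.norm(d),'yaw',np.degrees(np.arctan2(-d[0],d[1])))
n=c(745,297,.06); print('near closed corner',n)
L=d/np.linalg.norm(d); X=np.array([L[1],-L[0]])
C=(a+b)/2-65*X/1000  # outer face at x=+65
print('ledge C',C,'alt from n',n+.065*X+.19*L,'L',L,'X',X)
end=C+.19*L; piv=c(92,356,.075); pin=c(47,163,.097); plug=c(690,243,.08)
print('end',end,'piv meas',piv,'pred',C-.085*X+.175*L,'pin',pin,'len',np.linalg.norm(pin-piv))
r=pin-piv; print('angle',np.arctan2(r@L,r@X))
for nm,P in(('blankc',np.array([.5806,-.0074])),('plug',plug)): print(nm,P,'in ledge',(P-C)@X,(P-C)@L)
E
```

```text
fence [0.6437152  0.15744128] [ 0.65844259 -0.22069384] 0.3784218125054833 yaw 2.2303968953443882
near closed corner [ 0.5293022  -0.22285307]
ledge C [ 0.58612814 -0.03415595] alt from n [ 0.58685855 -0.03046734] L [-0.03891794  0.99924241] X [0.99924241 0.03891794]
end [0.57873373 0.15570011] piv meas [0.49520409 0.13875738] pred [0.49438189 0.13740345] pin [0.59759324 0.16182308] len 0.10495506583415824
angle 0.18264818983499498
blankc [ 0.5806 -0.0074] in ledge -0.004482664002630351 0.026950822686565828
plug [ 0.55682101 -0.18882311] in ledge -0.03530425303585309 -0.1534094125167155
```

Emit:
servo_tool([
  [1,0,0,0,0,0,-6.85],
  [1,0,0,0,0,0,-6.85],
  [1,0,0,0,0,0,-6.85],
  [1,0,0,0,0,0,-6.85],
  [1,0,0,0,0,0,-6.85],
  [1,0,0,0,0,0,-6.85],
  [1,0,0,0,0,0,-6.85],
  [1,0,0,0,0,0,-6.85],
  [1,0,0,0,0,0,-6.85],
  [1,0,0,0,0,0,-6.85],
  [1,0,0,0,0,0,-6.85],
  [1,0,0,0,0,0,-6.85],
])

```text
t: 2.0
eef_pos: [0.237, -0.632, 0.2266]
ee_rot: [3.142, -0.0, -1.342]
force: [0.8, -0.0, -0.3]
width: 0.0131
gripper_force: 0.0
```

Emit:
servo_tool([
  [1,-30,-24,0,0,0,0],
  [1,-30,-24,0,0,0,0],
  [1,-30,-24,0,0,0,0],
  [1,-30,-24,0,0,0,0],
  [1,-30,-24,0,0,0,0],
  [1,-30,-24,0,0,0,0],
  [1,-30,-24,0,0,0,0],
  [1,-30,-24,0,0,0,0],
  [1,-30,-24,0,0,0,0],
  [1,-30,-24,0,0,0,0],
  [1,-30,-24,0,0,0,0],
  [1,-30,-24,0,0,0,0],
  [1,-30,-24,0,0,0,0],
  [1,-30,-24,0,0,0,0],
  [1,-30,-24,0,0,0,0],
  [1,-30,-24,0,0,0,0],
  [1,-30,-24,0,0,0,0],
  [1,-30,-24,0,0,0,0],
  [1,0,0,0,0,0,0],
])

```text
t: 3.58
eef_pos: [0.5418, -0.0052, 0.2264]
ee_rot: [-3.14, 0.0, -1.344]
force: [-0.3, -0.6, 0.9]
width: 0.0002
gripper_force: 0.0
```

Emit:
servo_tool([
  [1,-26,-23,0,0,0,0],
  [1,-26,-23,0,0,0,0],
  [1,-26,-23,0,0,0,0],
  [1,-26,-23,0,0,0,0],
  [1,0,0,29,0,0,0],
  [1,0,0,29,0,0,0],
  [1,0,0,29,0,0,0],
  [1,0,0,29,0,0,0],
  [1,0,0,29,0,0,0],
  [1,0,0,0,0,0,0],
  [1,0,0,0,0,0,0],
])

```text
t: 4.5
eef_pos: [0.6051, 0.1113, 0.0807]
ee_rot: [3.138, -0.001, -1.348]
force: [0.2, 0.5, 1.2]
width: 0.0001
gripper_force: 0.0
```

```bash
python3 - <<'E'
from h import *
f=arm.grab_frame('side'); cv2.imwrite('pics/s2.png',cv2.resize(f['color'][150:350,130:400,::-1],None,fx=2.5,fy=2.5)); print(arm.get_state()['eef_pos'])
E
```

```text
[0.60650952 0.1118223  0.08249905]
```

View pics/s2.png

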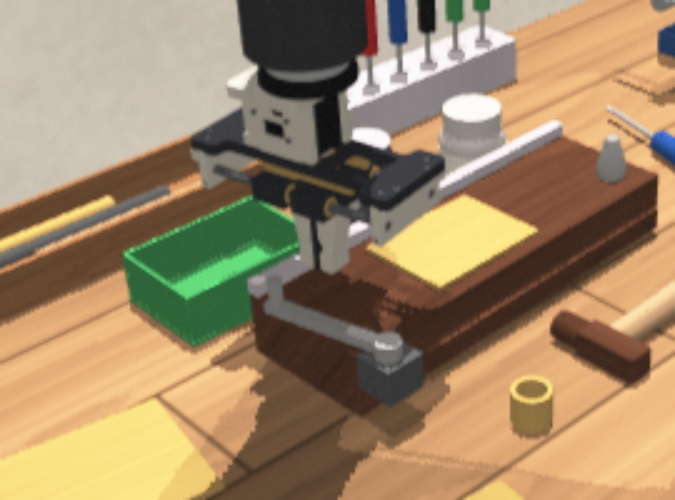

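The closed fingertips stand just inboard of the pin (crop (330,265) against pin (272,290)), clear of the blank and bar. I'll sweep now.

Emit:
servo_tool([
  [1,-11.5,-1,0,0,0,0],
  [1,-11.5,-1,0,0,0,0],
  [1,-11.5,-1,0,0,0,0],
  [1,-13,-1.1,0,0,0,-7],
  [1,-13,-1.1,0,0,0,-7],
  [1,-13,-1.1,0,0,0,-7],
  [1,-13,-1.1,0,0,0,-7],
  [1,-13,-1.1,0,0,0,-7],
  [1,-13,-1.1,0,0,0,-7],
  [1,-13,-1.1,0,0,0,-7],
  [1,-13,-1.1,0,0,0,-7],
  [1,0,0,0,0,0,0],
])

```text
t: 5.55
eef_pos: [0.5464, 0.2334, 0.083]
ee_rot: [-3.139, -0.001, -0.362]
force: [-0.0, -0.3, -0.7]
width: 0.0006
gripper_force: 0.0
```

```bash
cat >> h.py <<'E'
C=np.array([.5865,-.0325]);L=np.array([-.0389,.9992]);X=np.array([.9992,.0389]);PIV=C-.085*X+.175*L
def where():
    s=arm.get_state(); p=s['eef_pos'][:2]; r=p-PIV; print('t',s['t'],s['eef_pos'].round(4),'yaw-ledge',(np.degrees(s['ee_rot'][2])-2.23).round(1),'ledge xy',((p-C)@X).round(4),((p-C)@L).round(4),'polar',np.linalg.norm(r).round(4),np.degrees(np.arctan2(r@L,r@X)).round(1),s['force'].round(1))
E
python3 - <<'E'
from h import *
where()
for n in('top','side'):
    f=arm.grab_frame(n)
    if n=='top': cv2.imwrite('pics/t3.png',cv2.resize(f['color'][165:285,165:365,::-1],None,fx=3.5,fy=3.5))
    for d in arm.recognise('stop_pin',f)[:2]: P=w(f,d['at']); r=P[:2]-PIV; print(n,d['conf'],P.round(3),np.linalg.norm(r).round(3),np.arctan2(r@L,r@X).round(2))
E
```

```text
t 5.55 [0.5464 0.2334 0.083 ] yaw-ledge -23.0 ledge xy -0.0297 0.2673 polar 0.1076 59.1 [-0.  -0.3 -0.7]
side 0.77 [0.514 0.193 0.069] 0.058 1.19
```

View pics/t3.png

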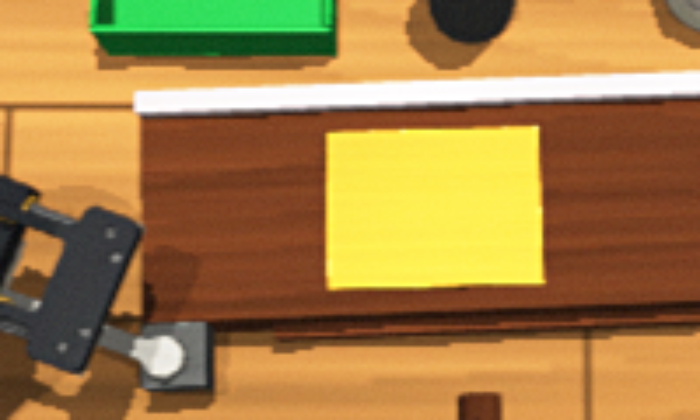

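The view from above shows the bar swung to about 67°, still pushed by the fingers, and the blank unmoved. Now the rest of the swing.

Emit:
servo_tool([
  [1,-13,-1.1,0,0,0,-7],
  [1,-13,-1.1,0,0,0,-7],
  [1,-13,-1.1,0,0,0,-7],
  [1,-4.6,-0.6,0,0,0,-2.5],
  [1,0,0,0,0,0,0],
  [1,0,0,0,0,0,0],
])

```text
t: 6.25
eef_pos: [0.5063, 0.2441, 0.0818]
ee_rot: [-3.141, -0.0, 0.036]
force: [0.5, 0.3, -0.2]
width: 0.0004
gripper_force: 0.0
```

```bash
python3 - <<'E'
from h import *
where()
E
```

```text
t 6.25 [0.5063 0.2441 0.0818] yaw-ledge -0.2 ledge xy -0.0693 0.2795 polar 0.1057 81.5 [ 0.5  0.3 -0.2]
```

Emit:
servo_tool([
  [1,10,0,0,0,0,0],
  [1,15,0,0,0,0,0],
  [1,0,0,-27,0,0,0],
  [1,0,0,-27,0,0,0],
  [1,0,0,-27,0,0,0],
  [1,0,0,0,0,0,6.92],
  [1,0,0,0,0,0,6.92],
  [1,0,0,0,0,0,6.92],
  [1,0,0,0,0,0,6.92],
  [1,0,0,0,0,0,6.92],
  [1,0,0,0,0,0,6.92],
  [1,0,0,0,0,0,6.92],
  [1,0,0,0,0,0,6.92],
  [1,0,0,0,0,0,6.92],
  [1,0,0,0,0,0,6.92],
  [1,0,0,0,0,0,6.92],
  [1,0,0,0,0,0,6.92],
  [1,0,0,0,0,0,6.92],
])

```text
t: 7.75
eef_pos: [0.5321, 0.2448, 0.1625]
ee_rot: [3.142, -0.0, -1.54]
force: [-0.6, -0.2, -0.1]
width: 0.0002
gripper_force: 0.0
```

Emit:
servo_tool([
  [1,34,-4,0,0,0,0],
  [1,34,-4,0,0,0,0],
  [1,34,-4,0,0,0,0],
  [1,34,-4,0,0,0,0],
  [1,34,-4,0,0,0,0],
  [1,34,-4,0,0,0,0],
  [1,34,-4,0,0,0,0],
  [1,34,-4,0,0,0,0],
  [1,34,-4,0,0,0,0],
  [1,34,-4,0,0,0,0],
  [1,0,0,0,0,0,0],
  [1,0,0,0,0,0,0],
])

```text
t: 8.75
eef_pos: [0.5851, -0.0957, 0.1621]
ee_rot: [3.141, -0.0, -1.537]
force: [0.4, 0.7, 0.2]
width: 0.0004
gripper_force: 0.0
```

```bash
python3 - <<'E'
from h import *
where()
for n in('top','side'):
    f=arm.grab_frame(n)
    cv2.imwrite(f'pics/{n}4.png',cv2.resize(f['color'][165:285,165:365,::-1] if n=='top' else f['color'][180:340,150:400,::-1],None,fx=3,fy=3))
    for d in arm.recognise('stop_pin',f)[:2]: P=w(f,d['at']); r=P[:2]-PIV; print(n,d['conf'],P.round(3),px(f,P),np.linalg.norm(r).round(3),np.arctan2(r@L,r@X).round(2))
    print('pred pin px',px(f,[*(PIV+.106*L),.097]),'pivot',px(f,[*PIV,.075]))
E
```

```text
t 8.75 [ 0.5851 -0.0957  0.1621] yaw-ledge -90.3 ledge xy -0.0038 -0.0631 polar 0.2516 -71.2 [0.4 0.7 0.2]
pred pin px [151. 268.] pivot [211. 267.]
side 0.82 [0.488 0.202 0.07 ] [263. 305.] 0.063 1.64
pred pin px [241. 303.] pivot [286. 286.]
```

View pics/top4.png

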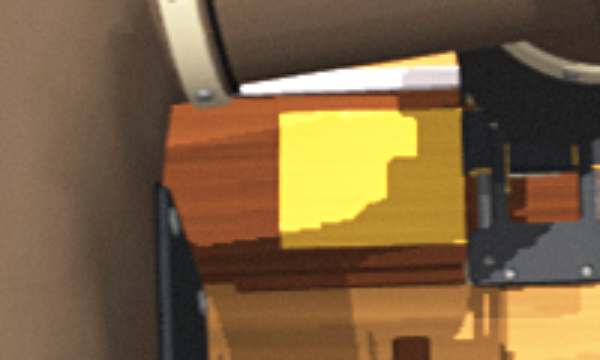

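The arm hides the bar from above, but the blank is unmoved with the gripper behind it. I'll check the bar in the side view.

View pics/side4.png

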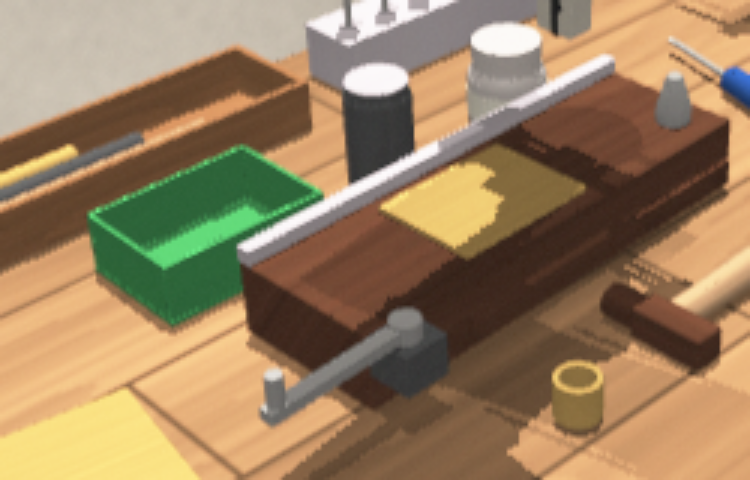

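The bar points straight out: pin top at crop (273,374), i.e. pixel (241,305), against (241,303) predicted for 1.57 rad. Nothing else has moved. Now I'll lower the fingers behind the blank.

Emit:
servo_tool([
  [1,0,0,30,0,0,0],
  [1,0,0,30,0,0,0],
  [1,0,0,25,0,0,0],
  [1,0,0,10,0,0,0],
  [1,0,0,2.5,0,0,0],
  [1,0,0,1.5,0,0,0],
  [1,0,0,0,0,0,0],
  [1,0,0,0,0,0,0],
  [1,0,0,0,0,0,0],
])

```text
t: 9.7
eef_pos: [0.5855, -0.0928, 0.065]
ee_rot: [-3.139, 0.0, -1.53]
force: [-0.3, -0.1, -0.1]
width: 0.0005
gripper_force: 0.0
```

Emit:
servo_tool([
  [1,0,0,1,0,0,0],
  [1,0,0,0,0,0,0],
  [1,0,0,0,0,0,0],
  [1,0,0,0,0,0,0],
])

```text
t: 10.03
eef_pos: [0.5846, -0.093, 0.0628]
ee_rot: [-3.141, 0.0, -1.531]
force: [0.1, 0.5, -0.2]
width: 0.0007
gripper_force: 0.0
```

```bash
python3 - <<'E'
from h import *
for i in range(3): where(); f=arm.grab_frame('side')
where()
E
```

```text
t 10.0333 [ 0.5846 -0.093   0.0628] yaw-ledge -89.9 ledge xy -0.0042 -0.0604 polar 0.2489 -71.1 [ 0.1  0.5 -0.2]
t 10.0833 [ 0.5846 -0.093   0.0627] yaw-ledge -89.9 ledge xy -0.0043 -0.0604 polar 0.2489 -71.1 [ 0.3 -0.2  0.1]
t 10.1333 [ 0.5846 -0.093   0.0626] yaw-ledge -89.9 ledge xy -0.0043 -0.0604 polar 0.2488 -71.1 [-0.5  0.1 -0.4]
t 10.1833 [ 0.5845 -0.093   0.0626] yaw-ledge -89.9 ledge xy -0.0043 -0.0604 polar 0.2488 -71.1 [-0.5  0.9 -0.1]
```

Emit:
servo_tool([
  [1,-4,0,0,0,0,0],
  [1,-4,0,0,0,0,0],
  [1,-4,0,0,0,0,0],
  [1,-4,0,0,0,0,0],
  [1,-8,0,0,0,0,0],
  [1,-8,0,0,0,0,0],
  [1,-8,0,0,0,0,0],
  [1,-8,0,0,0,0,0],
  [1,-8,0,0,0,0,0],
  [1,-8,0,0,0,0,0],
  [1,-8,0,0,0,0,0],
  [1,-8,0,0,0,0,0],
  [1,-8,0,0,0,0,0],
  [1,-8,0,0,0,0,0],
  [1,-6,0,0,0,0,0],
  [1,-5,0,0,0,0,0],
  [1,-4,0,0,0,0,0],
  [1,0,0,0,0,0,0],
  [1,0,0,0,0,0,0],
])

```text
t: 11.77
eef_pos: [0.5801, 0.0184, 0.0625]
ee_rot: [-3.141, 0.0, -1.53]
force: [-0.6, -0.8, -0.0]
width: -0.0
gripper_force: 0.0
```

```bash
python3 - <<'E'
from h import *
where()
f=arm.grab_frame('side')
cv2.imwrite('pics/side5.png',cv2.resize(f['color'][200:340,170:380,::-1],None,fx=3.5,fy=3.5))
for s in(20,30,40): print(s,[((px(f,[*(C+a*X+(.19+s/1000)*L),.065])-[170,200])*3.5).round() for a in(-.049,.041)])
E
```

```text
t 11.7667 [0.5801 0.0184 0.0625] yaw-ledge -89.9 ledge xy -0.0044 0.0511 polar 0.1478 -57.0 [-0.6 -0.8 -0. ]
20 [array([315., 318.]), array([210., 256.])]
30 [array([301., 326.]), array([196., 262.])]
40 [array([287., 336.]), array([182., 270.])]
```

View pics/side5.png

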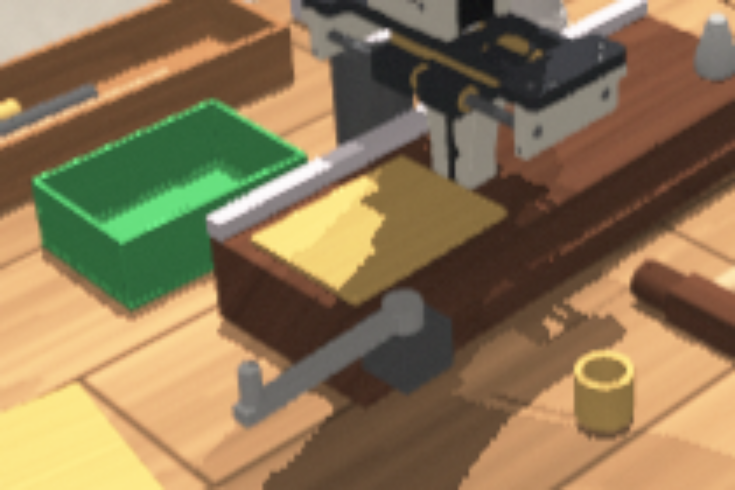

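The blank has moved along flat and square. Its front corners are at crop (355,303) and (250,238), just short of the end. The bar is still out.

```bash
python3 - <<'E'
from h import *
f=arm.grab_frame('side')
for u,v in((355,303),(250,238),(506,212),(400,157)):
    P=ray(f,170+u/3.5,200+v/3.5,.065)[:2]-C; print((P@X).round(4),(P@L).round(4))
P=ray(f,170+215/3.5,200+240/3.5,.06)[:2]-C; print('ledge far corner',(P@X).round(4),(P@L).round(4))
P=ray(f,170+211/3.5,200+222/3.5,.072)[:2]-C; print('fence far top corner (65,190)',(P@X).round(4),(P@L).round(4))
E
```

```text
-0.0543 0.1859
0.037 0.1844
-0.053 0.0668
0.0373 0.0666
ledge far corner 0.0565 0.195
fence far top corner (65,190) 0.0579 0.1952
```

Emit:
servo_tool([
  [1,-3,0,0,0,0,0],
  [1,-5,0,0,0,0,0],
  [1,-6,0,0,0,0,0],
  [1,-6,0,0,0,0,0],
  [1,-6,0,0,0,0,0],
  [1,-5,0,0,0,0,0],
  [1,-4,0,0,0,0,0],
  [1,-4,0,0,0,0,0],
  [1,-3,0,0,0,0,0],
  [1,-2,0,0,0,0,0],
  [1,-2,0,0,0,0,0],
  [1,0,0,0,0,0,0],
  [1,0,0,0,0,0,0],
])

```text
t: 12.95
eef_pos: [0.5783, 0.0641, 0.0626]
ee_rot: [-3.141, 0.0, -1.531]
force: [-0.8, -0.2, -0.2]
width: 0.0003
gripper_force: 0.1
```

```bash
python3 - <<'E'
from h import *
where()
f=arm.grab_frame('side')
cv2.imwrite('pics/side6.png',cv2.resize(f['color'][200:340,170:380,::-1],None,fx=3.5,fy=3.5))
E
```

```text
t 12.95 [0.5783 0.0641 0.0626] yaw-ledge -89.9 ledge xy -0.0044 0.0969 polar 0.1122 -44.1 [-0.8 -0.2 -0.2]
```

View pics/side6.png

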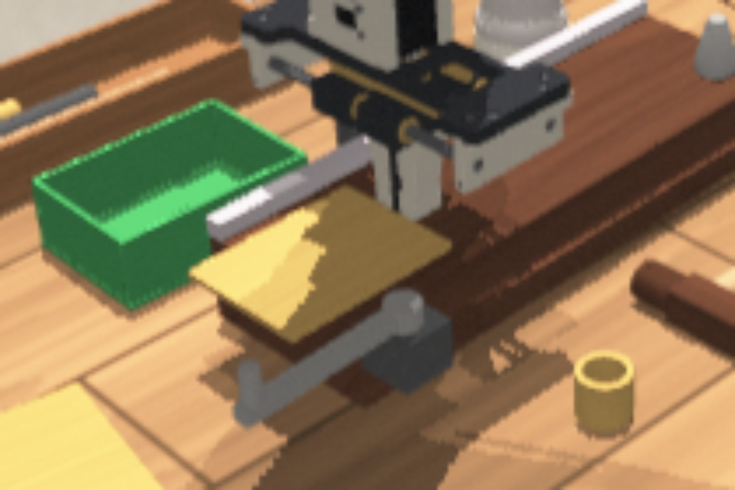

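The blank is flat and square, with front corners at crop (293,341) and (190,271), overhanging about 36 mm. One small push more, then retreat.

Emit:
servo_tool([
  [1,-1.5,0,0,0,0,0],
  [1,-1.5,0,0,0,0,0],
  [1,0,0,0,0,0,0],
  [1,0,0,0,0,0,0],
  [1,0,0,0,0,0,0],
])

```text
t: 13.42
eef_pos: [0.5781, 0.0669, 0.0626]
ee_rot: [-3.142, 0.0, -1.531]
force: [0.7, -0.7, 0.8]
width: 0.0001
gripper_force: 0.6
```

Emit:
servo_tool([
  [1,10,0,0,0,0,0],
  [1,15,0,0,0,0,0],
  [1,0,0,-30,0,0,0],
  [1,0,0,-35,0,0,0],
  [1,0,0,-35,0,0,0],
  [1,0,0,-35,0,0,0],
  [1,35,0,0,0,0,0],
  [1,35,0,0,0,0,0],
  [1,35,0,0,0,0,0],
  [1,35,0,0,0,0,0],
  [1,35,0,0,0,0,0],
  [1,35,0,0,0,0,0],
  [1,35,0,0,0,0,0],
  [1,0,0,0,0,0,0],
  [1,0,0,0,0,0,0],
])

```text
t: 14.67
eef_pos: [0.5884, -0.2052, 0.197]
ee_rot: [3.141, 0.0, -1.534]
force: [-0.1, 0.7, -0.7]
width: 0.0005
gripper_force: 0.0
```

```bash
python3 - <<'E'
from h import *
where()
f=arm.grab_frame('top'); g=arm.grab_frame('side')
a=cv2.resize(f['color'][165:285,145:345],None,fx=3,fy=3)[:300]; b=cv2.resize(g['color'][220:320,170:370],None,fx=3,fy=3)
cv2.imwrite('pics/fin.png',np.vstack([a,b])[:,:,::-1])
E
```

```text
t 14.6667 [ 0.5884 -0.2052  0.197 ] yaw-ledge -90.1 ledge xy -0.0048 -0.1726 polar 0.3567 -77.0 [-0.1  0.7 -0.7]
```

View pics/fin.png

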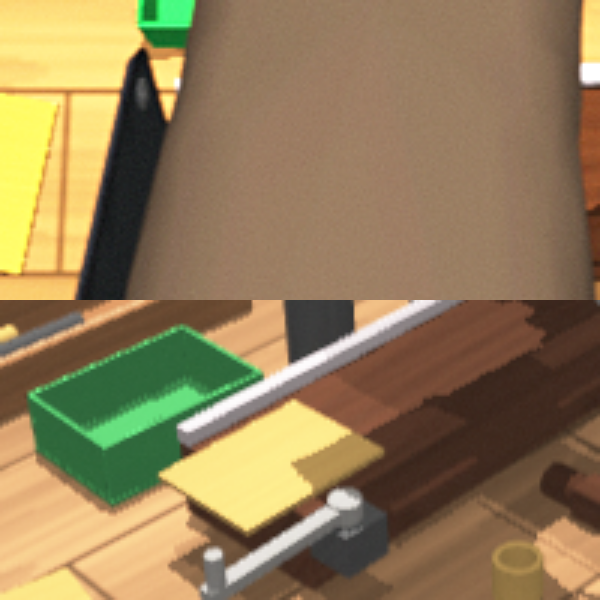

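Emit:
servo_tool([
  [1,28,27,0,0,0,0],
  [1,28,27,0,0,0,0],
  [1,28,27,0,0,0,0],
  [1,28,27,0,0,0,0],
  [1,28,27,0,0,0,0],
  [1,28,27,0,0,0,0],
  [1,28,27,0,0,0,0],
  [1,28,10,0,0,0,0],
  [1,0,0,0,0,0,0],
  [1,0,0,0,0,0,0],
])

```text
t: 15.6
eef_pos: [0.3988, -0.435, 0.1976]
ee_rot: [-3.141, 0.0, -1.532]
force: [-0.2, 0.6, -0.2]
width: 0.0006
gripper_force: 0.0
```

```bash
python3 - <<'E'
from h import *
where()
f=arm.grab_frame('top'); save(f,'top7.png')
h=cv2.cvtColor(f['color'],cv2.COLOR_RGB2HSV); m=cv2.inRange(h,(18,90,100),(38,255,255)); m[:,:170]=0; m[:190]=0; m[265:]=0; m[:,330:]=0
n,l,s,ce=cv2.connectedComponentsWithStats(m); i=1+s[1:,4].argmax()
b=cv2.boxPoints(cv2.minAreaRect(cv2.findContours((l==i).astype('uint8'),0,2)[0][0]))
print(s[i],b.tolist())
for u,v in b:
    P=ray(f,u,v,.065)[:2]-C; print((P@X).round(4),(P@L).round(4))
print(px(f,[*(PIV+.106*L),.097]))
g=arm.grab_frame('side')
for u,v in((252.7,296.7),(223.7,278.7)):
    P=ray(g,u,v,.065)[:2]-C; print('side',P@X,P@L)
cv2.imwrite('pics/top7c.png',cv2.resize(f['color'][170:290,140:410,::-1],None,fx=2.9,fy=2.9))
E
```

```text
t 15.6 [ 0.3988 -0.435   0.1976] yaw-ledge -90.0 ledge xy -0.2032 -0.3949 polar 0.582 -101.7 [-0.2  0.6 -0.2]
[ 170  197   78   55 3458] [[170.0, 197.0], [247.0, 197.0], [247.0, 251.0], [170.0, 251.0]]
0.0573 0.2564
0.0519 0.1054
-0.0558 0.1076
-0.05 0.2556
[151. 268.]
side -0.05215010982425739 0.23053422986366845
side 0.03388614689858606 0.23127650362954272
```

View pics/top7c.png

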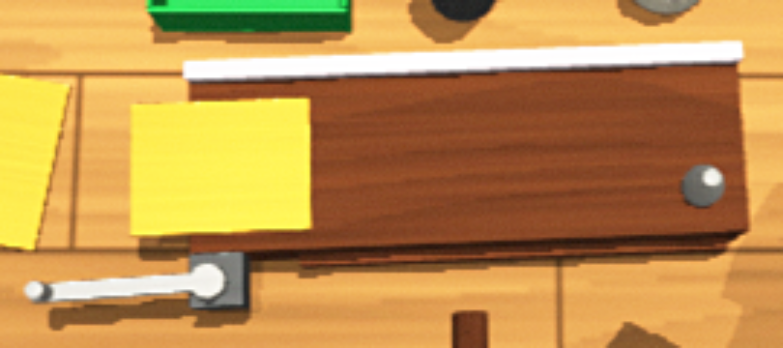

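```bash
python3 - <<'E'
from h import *
f=arm.grab_frame('top')
def c(u,v,z): return ray(f,140+(u+.0)/2.9,170+v/2.9,z)[:2]-C
for n,u,v,z in(('front',131,104,.065),('front',131,236,.065),('rear',310,98,.065),('rear',311,229,.065),('end',189,82,.06),('end',189,240,.06),('fence end',184,70,.072),('closed',748,230,.06)): P=c(u,v,z); print(n,(P@X).round(4),(P@L).round(4))
r=c(38,291,.097)-c(208,280,.077); print('stop',np.linalg.norm(r),np.arctan2(r@L,r@X))
E
```

```text
front 0.0383 0.2267
front -0.0518 0.2266
rear 0.0381 0.1059
rear -0.0518 0.107
end 0.0535 0.1887
end -0.0554 0.1892
fence end 0.0589 0.1895
closed -0.0635 -0.1882
stop 0.10364918937819248 1.6155762986916453
```

The final view shows the blank overhanging about 38 mm, square and flat. The bar is straight out at about 1.6 rad and the bystanders are untouched.

```bash
python3 -c "
from station import arm
print(arm.job_done())"
```

```text
the job is handed in; nothing more can be done
None
```

The job is handed in: the stop bar was swung straight out first (about 1.6 rad), then the middle-sized blank was pushed to overhang the open end by about 38 mm, flat and square, with nothing else moved.

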